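# Swing out the work rest's prop leg and lay the block across

### The job

Set up the folding work rest: push its prop leg out from the folded side until it comes up against its stop and the spring catch holds it there by itself, pressing gently (never harder than about 20 N). Then lay the drilled wood block across the rest, one end on the fixed rail and the other on the prop leg, so that it lies flat and bears on both. Leave the other things on the bench where they are.

Things in the scene. Friction and masses are not known exactly. Their poses are not given: they have to be found in the camera images.
- rest: Low metal work rest screwed to the bench: grey base plate (x -102 to 35, y -94 to 32 mm, 6 mm thick), back bar (x 16 to 30, y -85 to 0 mm, 46 mm high), one fixed aluminium rail and a folding prop leg. Origin on the leg's vertical hinge axis, at bench height; z up; the rail and the leg when out point along -x, the folded leg along +y.
- rail_top (a point): Point on the middle of the fixed rail's flat top, 64 mm above the bench, at rest x = -75, y = -78 mm. The rail is 14 mm thick and runs along the rest's x, from x = 15 to -130 mm.
- leg: Prop leg: aluminium bar 14 mm thick, 125 mm from hinge axis to tip, from 24 to 64 mm above the bench (top level with the rail). Origin on the hinge axis at bench height, x along the leg to its tip, z up. Angle = from the rest's +y to the leg's x, counterclockwise from above; starts at 0.05 to 0.3 rad and grows as it is pushed out towards the rest's -x.
- leg_back (a point): Point on the back face (the leg's -y side) 95 mm from the hinge axis, 44 mm above the bench: push here, along the leg's +y; the face is free from 20 mm to the tip. Takes 1 to 5 N as a return spring tightens, up to about 8 N over the spring catch in the last 0.3 rad, then about 5 N for the last few mm, then the rubber stop: about 2 N more per mm, rising past 10 N.
- leg_tip (a point): Middle of the leg's top edge at its tip, 125 mm from the hinge axis, 64 mm up. The stop is adjustable and stands at an angle between 1.4 and 1.8 rad (leg nearly parallel to the rail); its place is not measured. When the leg presses on the stop the catch has closed behind it; let go, it springs back 0.04 to 0.08 rad and stays. Let go sooner, a spring swings it back to about 0.3 rad.
- wood_block: Drilled scrap block of beech, 42 x 110 x 30 mm, 80 to 160 g, lying flat, apart from the rest. Origin at the centre of its underside, y along its length, z up.
- nut: Large steel nut, 31 x 35 x 14 mm, lying in front of the rest (bystander). Origin at the centre of its underside.
- bolt: Steel bolt, 17 x 56 x 19 mm, lying on the bench under the sweep of the leg, which clears it by 5 mm (bystander). Origin at the centre of its underside.
- tape_measure: Tape measure, 36 x 84 x 62 mm, standing at the back right (bystander). Origin at the centre of its underside.
- marker: Marker pen, 16 x 132 x 16 mm, lying at the left (bystander). Origin at the centre of its underside.
Things that resemble listed ones, but are neither listed nor needed, are in the scene too. What is shaped like the wood_block but turquoise is not meant.

How it is judged:
By the outcome, as a careful person would: the job done as asked, in the order asked, and still so for the second after the job is handed in, with the robot touching nothing.
It also fails if it takes over 72 s, if anything falls off the work surface, if the arm or the gripper's body presses on something with over 40 N, if the wrist force passes 120 N, or if a joint passes its speed limit or range.

### The arm

A 6-joint arm with a two-finger parallel gripper is mounted at the origin on a cart in front of the work surface, level with it; the furniture and walls round the work are solid. World frame = base frame: x ahead of the robot, y to its left, z up, the work surface at z = 0. Lengths are in mm, angles in rad, forces in N, time in s.
With the tool pointing down it reaches from about 400 to 825 mm from the base axis. Payload 7 kg.
Tool frame: the origin (TCP) lies on the centre line of the jaws, within the pads' length; the fingertips stand 19 mm ahead of it and the grasp point (between the pads) is the TCP (arm.tcp_to_tips is the distance from the TCP to the fingertips, in mm); z points along the fingers, y is the direction in which the jaws open and shut (so a half turn about z gives the same grasp; the last joint's range is limited). The gripper opens to 88 mm and grips with 3 to 60 N. Pads are 19 mm wide; open, the fingers measure 130 mm over their backs; the gripper's body (78 mm by 193 mm) begins 47 mm behind the grasp point.
Start: joints at [0.288, 0.359, 0.012, 0, -1.224, -0.288], TCP at [674.978, -0.019, 245.561] pointing down, gripper open.
Joint ranges: [-3.07, 3.07], [-1.43, 2.12], [-1.02, 1.25], [-3.03, 1.67], [-3.05, -0], [-3.03, 3.03]. Speed limits (rad/s): [2.39, 2.39, 3.01, 3.14, 3.14, 3.14].

### API

Orientations are given as a unit quaternion [x, y, z, w].
In Python, from rig import sensors, get_image, camera_model, order, recognise, place_of, arm gives the robot as it stands.
- The arm moves only by the tool send_rows, never from a script. Its argument "rows" is a list of rows, each a list of 4 numbers: the shift along the tool's x, y, z in mm, then the turn about the tool's z in rad. In form: [[dx, dy, dz, roll], ...]. A call has exactly 8 rows; each row is the pose to reach, as a shift and turn from the pose measured when the call began, along the tool's axes at that moment; what a row does not reach only later rows make up. A row lasts 1/12 s, in which the tool goes at most 41.7 mm and 7.16 degrees, less where a joint would pass 70% of its speed; a pose out of reach is approached as far as the arm can. A call with a gripper value outside its range is refused whole. "claw" is the gripper's target within -1 to 1 (shut at 1, half-way at 0, fully open at -1), set as the call begins (left out, the last holds). The fingers move at their own pace and stop on an object; "squeeze" is the grip in N (left out, the last holds). Time passes only in rows, so rows that repeat a pose let the fingers close, or fill a call up. It gives the time, the measured TCP pose, the force and the opening at its end, in the units of the state.
- sensors.read_state(): the state, without advancing time (a new reading comes with each control period).
- get_image(name): name is "side" or "top" or "wrist"; returns (picture, depth): 480x640x3 uint8, blue, green, red; 480x640 float32, mm along the optical axis (not along the pixel's ray), 0 where there is no reading.
- camera_model(name): a dict with "mtx" (3x3 intrinsics, pixels), "world_to_cam" (4x4, takes a point from world to camera coordinates). Camera axes: x right, y up, looking along -z (the intrinsics and any distortion apply to the point x, -y, -z); pixel columns grow to the right and rows downward; lengths in mm; the calibration is good to about 2 mm. A picture is of the moment at which its call begins: read the wrist's pose just before it. camera_model takes no time and is no camera call; for the wrist camera it gives the pose at the moment of the call.
- order.job_done(): hands the job in, once; it reports no verdict.
Trained networks look in the newest picture that a camera, given by its name, has taken for a name from the list of things; names that differ only in an ending like _2 or _b are one class to them, and where a whole thing is asked for, a point or a joint stands for the part that bears it (a point fixed in the world has none). Each returns a list of dicts, best first, with "p" (0 to 1); they miss things now and then, are a little off and sometimes report something else, mostly with a low value. They report only what shows in the picture. A call takes as long as a camera call. They do not tell look-alikes from the thing itself.
- recognise(camera, name): "point" ([x, y, z] in mm, in the coordinates of the camera as it stood for that picture, good to about 4 mm: the middle of the surface that is visible of it).
- place_of(camera, name): "point" ([x, y, z] in mm, in the coordinates of the camera as it stood for that picture, good to about 4 mm: a listed point, or the origin of a listed thing).
The state is a dict: "time": time; "joint_positions": joint angles; "dq": joint speeds; "joint_torque": joint torques, N m; "tool_pos": TCP position; "orientation": TCP orientation; "force": force on the tool from outside, world axes, zero at the start; "ft_torque": the same for the moment, N m; "finger_gap": opening from 0.0 (shut) to 1.0 (fully open).
Only numpy, scipy, OpenCV 4.12 (cv2) and the standard library are available. Lean on these libraries where they do the work, as an engineer would, in place of code of your own. Each camera call takes 0.05 s, during which the arm holds its last target.

## Working session

There is one attempt and no reset: what is moved stays moved. The work goes in short steps, Python scripts to look and compute and a tool call to move; the robot and the scene stay as the last step left them, time stands still between calls to the robot, and variables do not carry over. Pictures are saved under pics/ and viewed, and the job is handed in when it is done.

Besides the shell and the picture viewer there is one more tool, called after "Emit:" by a JSON object that holds its "op" and its "data". send_rows: Moves the arm, as the interface text tells. Its arguments: {"type":"object","properties":{"rows":{"type":"array","items":{"type":"array","items":{"type":"number"}}},"claw":{"type":"number"},"squeeze":{"type":"number"}},"required":["rows"]}

```bash
ls; mkdir -p pics; cat > h.py <<'E'
import numpy as np, cv2
from rig import sensors, get_image, camera_model, order, recognise, place_of, arm
def c2w(cm,p):
    p=np.asarray(p,float); return (np.linalg.inv(cm['world_to_cam'])@np.append(p,1))[:3]
def pix2w(cm,u,v,d):
    K=np.array(cm['mtx']); x=(u-K[0,2])/K[0,0]*d; y=(v-K[1,2])/K[1,1]*d
    return c2w(cm,[x,-y,-d])
def w2pix(cm,p):
    c=(np.array(cm['world_to_cam'])@np.append(p,1))[:3]; K=np.array(cm['mtx'])
    return K[0,0]*c[0]/-c[2]+K[0,2], K[1,1]*(-c[1])/-c[2]+K[1,2]
E
python3 - <<'E'
from h import *
s=sensors.read_state(); print(s)
for n in ["top","side"]:
    cm=camera_model(n); im,d=get_image(n); cv2.imwrite(f"pics/{n}1.png",im); np.save(f"pics/{n}1.npy",d)
    print(n,cm.keys(),np.round(np.linalg.inv(cm['world_to_cam'])[:3,3]))
    for t in ["rest","rail_top","leg","leg_back","leg_tip","wood_block","nut","bolt","tape_measure","marker"]:
        print(t,[(round(r['p'],2),np.round(c2w(cm,r['point'])).tolist()) for r in place_of(n,t)[:3]])
print(sensors.read_state()['time'])
E
```

```text
pics
{'time': 0.0, 'joint_positions': array([ 2.88072667e-01,  3.59378181e-01,  1.10300593e-02, -3.65818376e-04,
       -1.22411568e+00, -2.88105650e-01]), 'dq': array([ 0.00067453, -0.00016935,  0.00064384, -0.00143994,  0.0002602 ,
       -0.00059894]), 'joint_torque': array([-8.00930356e-04, -5.82726967e+01,  2.93058443e+01,  6.99745238e+00,
        6.93249181e-03, -2.06530804e-04]), 'tool_pos': array([ 6.74517936e+02, -4.44798825e-02,  2.44612947e+02]), 'orientation': array([-7.07050815e-01,  7.07162231e-01,  5.48888627e-04, -6.50703816e-04]), 'force': array([0.28966344, 0.16726169, 0.61779128]), 'ft_torque': array([ 0.04416304,  0.01855938, -0.0378735 ]), 'finger_gap': 0.9986721588563356}
top dict_keys(['mtx', 'world_to_cam']) [ 239.  -15. 1448.]
rest [(0.77, [585.0, 57.0, 5.0]), (0.6, [657.0, -373.0, -0.0])]
rail_top [(0.67, [530.0, -34.0, 64.0]), (0.42, [426.0, 18.0, -1.0])]
leg [(0.7, [584.0, 57.0, -2.0])]
leg_back [(0.5, [548.0, 146.0, 42.0])]
leg_tip []
wood_block [(0.85, [522.0, -253.0, 2.0]), (0.77, [333.0, -357.0, 1.0])]
nut [(0.66, [425.0, 19.0, -1.0])]
bolt []
tape_measure [(0.93, [661.0, -373.0, -0.0])]
marker [(0.65, [444.0, 329.0, -2.0])]
side dict_keys(['mtx', 'world_to_cam']) [-189. -246. 1255.]
rest [(0.83, [585.0, 58.0, -1.0])]
rail_top [(0.96, [527.0, -33.0, 64.0])]
leg [(0.73, [582.0, 57.0, 3.0]), (0.72, [439.0, 326.0, 1.0]), (0.45, [528.0, -36.0, 64.0])]
leg_back [(0.64, [528.0, -37.0, 64.0]), (0.63, [547.0, 149.0, 39.0])]
leg_tip [(0.57, [525.0, 170.0, 61.0])]
wood_block [(0.96, [335.0, -356.0, 0.0]), (0.82, [381.0, 127.0, 2.0]), (0.69, [524.0, -253.0, 0.0])]
nut [(0.62, [428.0, 16.0, 1.0])]
bolt [(0.43, [498.0, 140.0, 1.0])]
tape_measure [(0.64, [660.0, -376.0, 2.0])]
marker [(0.84, [443.0, 327.0, -1.0])]
1.1
```

View pics/top1.png

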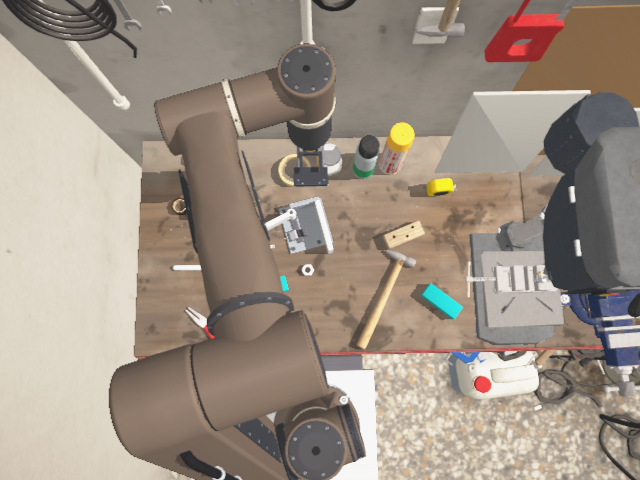

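View pics/side1.png

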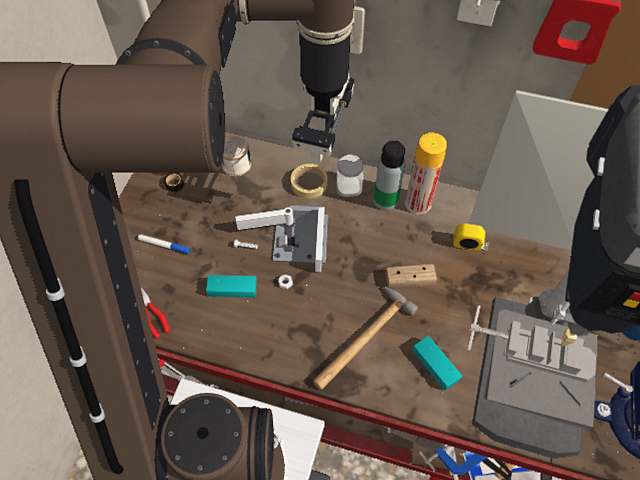

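The side view shows the rest at (300,235), the leg folded out to its left with its tip at about (238,222), the bolt under the sweep at (245,244) and the nut at (285,282). The beech block is at (411,274), next to the hammer head. The poses fit together: hinge about (584,57), rest yaw about 0.215, leg angle about 0.27. First I'll go behind the leg.

Emit:
{"op": "send_rows", "data": {"rows": [[-20,13,15,0.12],[-40,27,30,0.25],[-60,40,45,0.37],[-80,54,60,0.5],[-100,68,75,0.62],[-120,82,90,0.75],[-140,95,100,0.87],[-156,106,105,1.0]], "claw": 1, "squeeze": 10}}

```text
time: 1.77
tool_pos: [567.4, 156.8, 139.1]
orientation: [-0.281, 0.96, -0.0, -0.001]
force: [0.3, -0.3, 0.7]
finger_gap: 0.452
```

```bash
python3 - <<'E'
from h import *
s=sensors.read_state(); print(s['tool_pos'],s['orientation'],s['finger_gap'],s['joint_positions'])
for n in ["wrist","side"]:
    cm=camera_model(n); im,d=get_image(n); cv2.imwrite(f"pics/{n}2.png",im); np.save(f"pics/{n}2.npy",d); np.save(f"pics/{n}2cm.npy",cm,allow_pickle=True)
    for t in ["rest","rail_top","leg","leg_back","leg_tip"]:
        print(n,t,[(round(r['p'],2),np.round(c2w(cm,r['point'])).tolist()) for r in place_of(n,t)[:3]])
print(sensors.read_state()['time'])
E
```

```text
[567.41674685 156.83267472 139.1341189 ] [-2.81063750e-01  9.59688682e-01 -1.12522325e-04 -8.88350314e-04] 0.45169888678889036 [ 6.01311712e-01  3.09189770e-01 -3.22160067e-01 -4.19363085e-04
 -9.41205059e-01 -1.60205586e+00]
wrist rest [(0.93, [582.0, 63.0, 2.0]), (0.47, [441.0, 327.0, -4.0])]
wrist rail_top []
wrist leg [(0.84, [580.0, 63.0, 1.0])]
wrist leg_back [(0.77, [546.0, 152.0, 46.0])]
wrist leg_tip [(0.86, [526.0, 171.0, 65.0])]
side rest [(0.97, [587.0, 58.0, -3.0])]
side rail_top [(0.64, [528.0, -37.0, 64.0])]
side leg [(0.81, [583.0, 57.0, 3.0])]
side leg_back [(0.61, [546.0, 148.0, 41.0])]
side leg_tip [(0.85, [530.0, 171.0, 62.0])]
2.3667
```

View pics/wrist2.png

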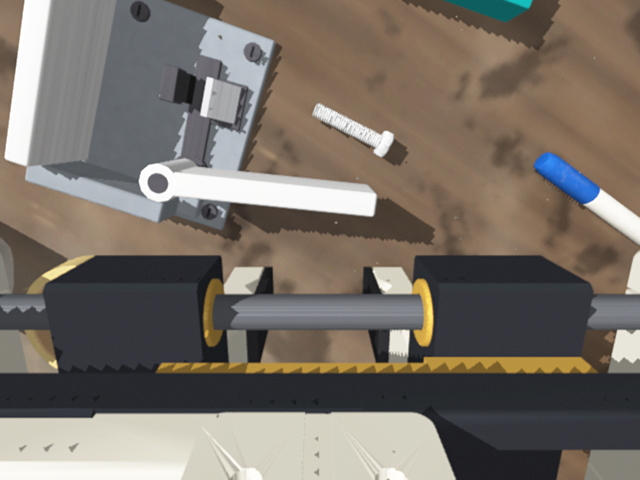

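View pics/side2.png

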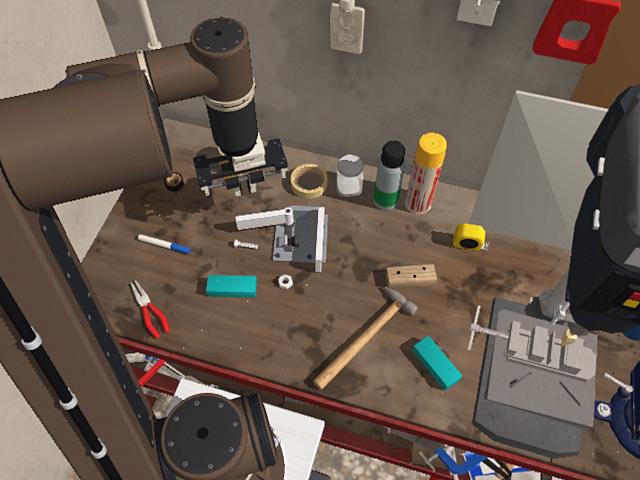

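The wrist view shows the leg from its hinge at (158,182) to its tip at (376,198), with the bolt ahead of it at (355,130). The fingers sit behind the back face with clearance, so I'll descend there while they finish closing.

Emit:
{"op": "send_rows", "data": {"rows": [[-5,0,5,0.05],[-5,0,18,0.1],[-5,0,32,0.1],[-5,0,46,0.1],[-5,0,60,0.1],[-5,0,74,0.1],[-5,0,87,0.1],[-5,0,92,0.1]]}}

```text
time: 3.03
tool_pos: [572.7, 157.5, 46.9]
orientation: [-0.235, 0.972, -0.0, -0.001]
force: [-0.4, -0.4, 0.6]
finger_gap: 0.003
```

```bash
python3 - <<'E'
from h import *
s=sensors.read_state(); print(s['tool_pos'],s['orientation'],s['finger_gap'],s['force'])
n="wrist"
cm=camera_model(n); im,d=get_image(n); cv2.imwrite(f"pics/{n}3.png",im)
E
```

```text
[572.67488018 157.52666082  46.8504165 ] [-2.35277661e-01  9.71927517e-01 -2.74773200e-04 -1.11761571e-03] 0.0025945619732233027 [-0.4242752  -0.41708431  0.57168014]
```

View pics/wrist3.png

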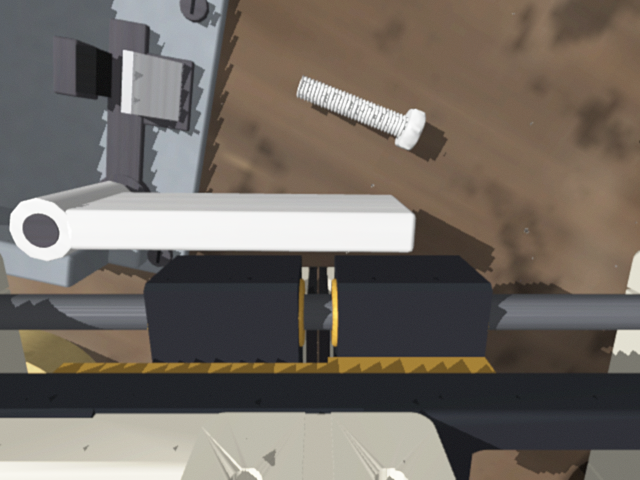

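```bash
cat > plan.py <<'E'
from h import *
import sys
from scipy.spatial.transform import Rotation as R
H=np.array([583.5,59.]); TH=0.215
def plan(angs,h=9.5,r=95,z=47):
    s=sensors.read_state(); p=s['tool_pos']; M=R.from_quat(s['orientation']).as_matrix()
    d=p[:2]-H; xa=np.arctan2(M[1,0],M[0,0])
    print('now xang->legangle',xa-np.pi-TH,'(mod2pi)',(xa-np.pi-TH)%(2*np.pi),'F',s['force'],np.linalg.norm(s['force'][:2]),'polar r',np.hypot(*d))
    for a in angs:
        w=a+TH+np.pi/2; u=np.array([np.cos(w),np.sin(w)]); n=np.array([-u[1],u[0]])
        t=np.append(H+r*u-(7+h)*n,z); q=M.T@(t-p)
        yaw=np.arctan2(n[1],n[0]); roll=-((yaw-xa+np.pi)%(2*np.pi)-np.pi)
        print(a,np.round(q,1).tolist(),round(roll,3))
if __name__=='__main__': plan([float(x) for x in sys.argv[1:]])
E
python3 plan.py 0.26 .3 .34 .38 .42 .46 .5 .54
```

```text
now xang->legangle -6.02319397357971 (mod2pi) 0.25999133359987603 F [-0.95311213 -0.48287135 -0.40634821] 1.0684509754161724 polar r 99.0955317927464
0.26 [18.8, 2.4, -0.3] -0.0
0.3 [22.7, 3.0, -0.3] -0.04
0.34 [26.5, 3.4, -0.2] -0.08
0.38 [30.3, 3.7, -0.2] -0.12
0.42 [34.2, 3.8, -0.2] -0.16
0.46 [38.0, 3.8, -0.2] -0.2
0.5 [41.9, 3.6, -0.2] -0.24
0.54 [45.7, 3.3, -0.2] -0.28
```

Emit:
{"op": "send_rows", "data": {"rows": [[7,1,0,0],[13,2,0,0],[18,2,0,0],[23,3,0,-0.04],[26.5,3.4,0,-0.08],[30,3.7,0,-0.12],[34,3.8,0,-0.16],[38,3.8,0,-0.2]]}}

```text
time: 3.75
tool_pos: [537.9, 144.3, 48.1]
orientation: [-0.332, 0.943, 0.0, 0.001]
force: [3.3, 1.8, -2.9]
finger_gap: 0.006
```

```bash
python3 plan.py .5 .54 .58 .62 .66 .7 .75 .8; python3 - <<'E'
from h import *
n="wrist"
cm=camera_model(n); im,d=get_image(n); cv2.imwrite(f"pics/{n}4.png",im)
E
```

```text
now xang->legangle -5.82060648535876 (mod2pi) 0.4625788218208262 F [ 3.26257131  1.76859938 -2.92035864] 3.711107024386263 polar r 96.67535137024728
0.5 [5.0, 0.6, 1.1] -0.037
0.54 [8.8, 1.0, 1.0] -0.077
0.58 [12.7, 1.3, 1.0] -0.117
0.62 [16.5, 1.4, 1.0] -0.157
0.66 [20.4, 1.4, 1.0] -0.197
0.7 [24.2, 1.2, 1.0] -0.237
0.75 [29.0, 0.8, 1.0] -0.287
0.8 [33.8, 0.1, 1.0] -0.337
```

View pics/wrist4.png

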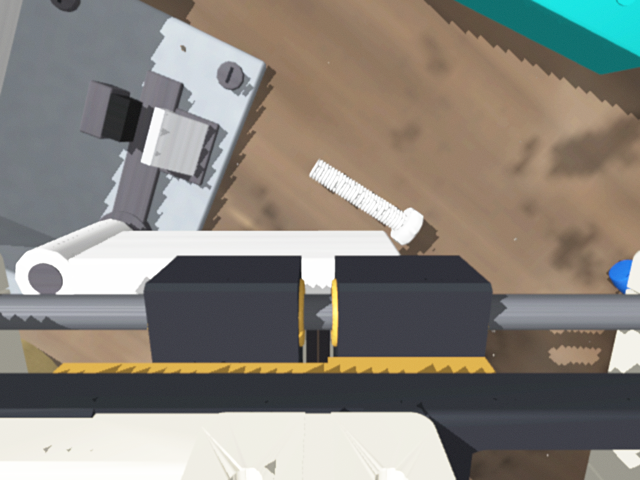

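The wrist view shows the leg parallel to the tool, in contact, and clear of the bolt, which is at (365,200).

Emit:
{"op": "send_rows", "data": {"rows": [[5,0.6,0,-0.04],[9,1,0,-0.08],[13,1.3,0,-0.12],[16.5,1.4,0,-0.16],[20.5,1.4,0,-0.2],[24,1.2,0,-0.24],[29,0.8,0,-0.29],[34,0,0,-0.34]]}}

```text
time: 4.47
tool_pos: [511.7, 123.7, 49.2]
orientation: [-0.489, 0.872, 0.0, 0.002]
force: [0.7, 5.6, 0.3]
finger_gap: 0.003
```

```bash
python3 plan.py .84 .88 .92 .96 1 1.03 1.06 1.09
```

```text
now xang->legangle -5.475830256642972 (mod2pi) 0.8073550505366143 F [0.72104051 5.56314276 0.28500179] 5.609675283107736 polar r 96.67460703988851
0.84 [4.4, 0.5, 2.2] -0.033
0.88 [8.2, 0.9, 2.2] -0.073
0.92 [12.1, 1.2, 2.2] -0.113
0.96 [15.9, 1.4, 2.1] -0.153
1.0 [19.8, 1.4, 2.1] -0.193
1.03 [22.7, 1.3, 2.1] -0.223
1.06 [25.6, 1.1, 2.1] -0.253
1.09 [28.4, 0.8, 2.1] -0.283
```

Emit:
{"op": "send_rows", "data": {"rows": [[4.5,0.5,1,-0.03],[8,0.9,2,-0.07],[12,1.2,2,-0.11],[16,1.4,2,-0.15],[20,1.4,2,-0.19],[22.5,1.3,2,-0.22],[25.5,1.1,2,-0.25],[28.5,0.8,2,-0.28]]}}

```text
time: 5.13
tool_pos: [497.1, 101.1, 48.5]
orientation: [-0.607, 0.795, 0.0, 0.004]
force: [-2.1, 5.6, 3.4]
finger_gap: 0.008
```

```bash
python3 plan.py 1.11 1.13 1.15 1.17 1.19 1.21 1.23 1.25
```

```text
now xang->legangle -5.194558469605507 (mod2pi) 1.088626837574079 F [-2.13645749  5.5967657   3.36687544] 5.990679174044601 polar r 96.14960932071271
1.11 [3.3, 0.8, 1.4] -0.021
1.13 [5.2, 1.1, 1.4] -0.041
1.15 [7.1, 1.3, 1.4] -0.061
1.17 [9.1, 1.5, 1.4] -0.081
1.19 [11.0, 1.7, 1.4] -0.101
1.21 [12.9, 1.8, 1.4] -0.121
1.23 [14.8, 1.9, 1.3] -0.141
1.25 [16.8, 1.9, 1.3] -0.161
```

Emit:
{"op": "send_rows", "data": {"rows": [[3,0.6,0.5,-0.02],[5,0.8,1,-0.04],[7,1,1,-0.06],[9,1.2,1,-0.08],[11,1.4,1,-0.1],[13,1.5,1,-0.12],[15,1.6,1,-0.14],[17,1.6,1,-0.16]]}}

```text
time: 5.8
tool_pos: [491.7, 86.2, 48.6]
orientation: [-0.668, 0.744, -0.0, 0.006]
force: [-2.8, 6.5, 2.6]
finger_gap: 0.008
```

```bash
python3 plan.py 1.265 1.28 1.295 1.31 1.325 1.34 1.355 1.37
```

```text
now xang->legangle -5.03392353770514 (mod2pi) 1.2492617694744466 F [-2.82569547  6.51612872  2.57115236] 7.1024283410876015 polar r 95.79077565351032
1.265 [2.3, 1.1, 1.6] -0.016
1.28 [3.8, 1.3, 1.6] -0.031
1.295 [5.2, 1.5, 1.5] -0.046
1.31 [6.6, 1.6, 1.5] -0.061
1.325 [8.1, 1.8, 1.5] -0.076
1.34 [9.5, 1.9, 1.5] -0.091
1.355 [11.0, 2.0, 1.5] -0.106
1.37 [12.4, 2.1, 1.5] -0.121
```

Emit:
{"op": "send_rows", "data": {"rows": [[2,0.6,0.5,-0.02],[3.5,0.8,1,-0.03],[5,1,1,-0.05],[6.5,1.1,1,-0.06],[8,1.3,1,-0.08],[9.5,1.4,1,-0.09],[11,1.5,1,-0.11],[12.5,1.6,1,-0.12]]}}

```text
time: 6.47
tool_pos: [489.2, 75.2, 48.7]
orientation: [0.712, -0.702, 0.001, -0.008]
force: [-2.2, 6.9, 3.2]
finger_gap: 0.006
```

```bash
python3 plan.py 1.385 1.4 1.41 1.42 1.43 1.44 1.45 1.46
```

```text
now xang->legangle -4.913244712393498 (mod2pi) 1.3699405947860885 F [-2.18442928  6.88831956  3.15592635] 7.226387596267948 polar r 95.66317902558349
1.385 [2.5, 1.2, 1.6] -0.015
1.4 [3.9, 1.4, 1.6] -0.03
1.41 [4.9, 1.6, 1.6] -0.04
1.42 [5.8, 1.7, 1.6] -0.05
1.43 [6.8, 1.8, 1.6] -0.06
1.44 [7.7, 1.9, 1.6] -0.07
1.45 [8.7, 2.0, 1.6] -0.08
1.46 [9.7, 2.1, 1.6] -0.09
```

Emit:
{"op": "send_rows", "data": {"rows": [[1.5,0.3,0.5,-0.01],[2.2,0.4,0.5,-0.02],[3,0.5,0.5,-0.025],[3.5,0.5,0.5,-0.03],[4,0.6,0.5,-0.035],[4.5,0.7,0.5,-0.04],[5,0.8,0.5,-0.045],[5.5,0.9,0.5,-0.05]]}}

```text
time: 7.13
tool_pos: [488.6, 70.8, 48.9]
orientation: [0.729, -0.684, 0.001, -0.009]
force: [-1.7, 7.0, -0.7]
finger_gap: 0.001
```

```bash
python3 plan.py 1.42 1.46 1.48; python3 - <<'E'
from h import *
n="wrist"
cm=camera_model(n); im,d=get_image(n); cv2.imwrite(f"pics/{n}5.png",im)
E
```

```text
now xang->legangle -4.8637094485166354 (mod2pi) 1.4194758586629508 F [-1.69183924  7.02766089 -0.71377186] 7.228439502621474 polar r 95.60509842795753
1.42 [1.4, 1.1, 1.9] -0.001
1.46 [5.2, 1.7, 1.9] -0.041
1.48 [7.2, 1.9, 1.8] -0.061
```

View pics/wrist5.png

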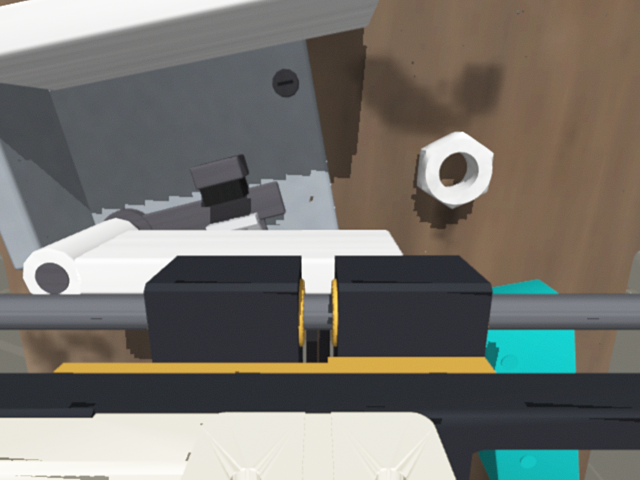

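The wrist view shows the leg's front face still short of the black rubber stop at (220,175). The nut and the turquoise block are clear below.

Emit:
{"op": "send_rows", "data": {"rows": [[1.2,0.2,0.5,-0.01],[2,0.3,0.5,-0.02],[3,0.4,0.5,-0.025],[3.5,0.5,0.5,-0.03],[4,0.6,0.5,-0.04],[4.7,0.7,0.5,-0.045],[5.4,0.8,0.5,-0.05],[6,0.9,0.5,-0.06]]}}

```text
time: 7.85
tool_pos: [488.1, 65.6, 49.0]
orientation: [0.749, -0.662, 0.001, -0.01]
force: [-1.2, 5.8, -1.3]
finger_gap: 0.006
```

```bash
python3 plan.py 1.48 1.52 1.54
```

```text
now xang->legangle -4.803735015624256 (mod2pi) 1.47945029155533 F [-1.19417587  5.78383306 -1.30240679] 5.905826010154089 polar r 95.61943828697049
1.48 [1.8, 1.2, 2.0] -0.001
1.52 [5.7, 1.8, 1.9] -0.041
1.54 [7.6, 2.0, 1.9] -0.061
```

Emit:
{"op": "send_rows", "data": {"rows": [[1,0.2,0.5,-0.01],[1.6,0.2,0.5,-0.015],[2.2,0.3,0.5,-0.02],[2.7,0.3,0.5,-0.025],[3.2,0.4,0.5,-0.03],[3.7,0.5,0.5,-0.035],[4.2,0.6,0.5,-0.04],[4.7,0.7,0.5,-0.045]]}}

```text
time: 8.52
tool_pos: [487.9, 61.6, 49.0]
orientation: [0.764, -0.645, 0.001, -0.011]
force: [-2.2, 6.6, -1.5]
finger_gap: 0.004
```

```bash
python3 plan.py 1.52 1.56; python3 - <<'E'
from h import *
n="wrist"
cm=camera_model(n); im,d=get_image(n); cv2.imwrite(f"pics/{n}6.png",im)
E
```

```text
now xang->legangle -4.75947578389101 (mod2pi) 1.5237095232885762 F [-2.16595952  6.60913388 -1.4660228 ] 6.955000448737551 polar r 95.59688961481062
1.52 [1.7, 1.2, 2.0] 0.004
1.56 [5.6, 1.8, 1.9] -0.036
```

View pics/wrist6.png

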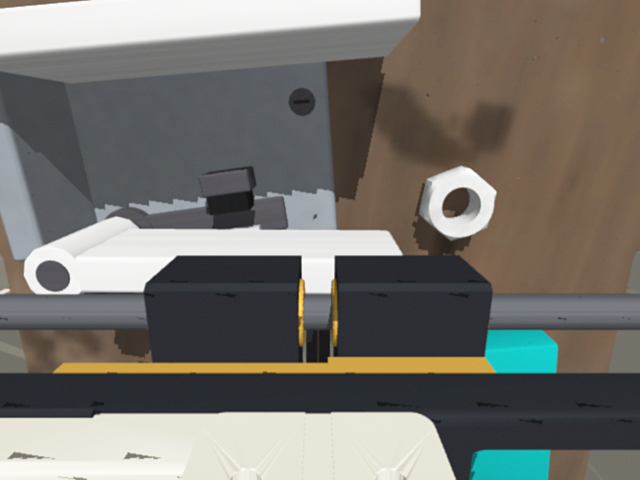

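The wrist view shows the leg closing on the stop at (230,195) but not touching it yet.

Emit:
{"op": "send_rows", "data": {"rows": [[1,0.2,0.5,-0.01],[1.6,0.2,0.5,-0.015],[2.2,0.3,0.5,-0.02],[2.7,0.3,0.5,-0.025],[3.2,0.4,0.5,-0.03],[3.8,0.5,0.5,-0.035],[4.4,0.6,0.5,-0.04],[5,0.7,0.5,-0.05]]}}

```text
time: 9.23
tool_pos: [487.9, 57.2, 49.1]
orientation: [0.78, -0.626, 0.002, -0.012]
force: [-2.2, 5.8, -1.3]
finger_gap: 0.006
```

```bash
python3 plan.py 1.57 1.6
```

```text
now xang->legangle -4.7100400493422185 (mod2pi) 1.5731452578373677 F [-2.23508873  5.80227525 -1.32454569] 6.217879037376021 polar r 95.6055359237042
1.57 [2.1, 1.3, 2.0] 0.003
1.6 [4.9, 1.7, 2.0] -0.027
```

Emit:
{"op": "send_rows", "data": {"rows": [[1,0.2,0.5,-0.01],[1.6,0.2,0.5,-0.015],[2.2,0.3,0.5,-0.02],[2.7,0.3,0.5,-0.025],[3.2,0.4,0.5,-0.03],[3.8,0.5,0.5,-0.035],[4.4,0.6,0.5,-0.04],[5,0.7,0.5,-0.05]]}}

```text
time: 9.9
tool_pos: [488.1, 52.7, 49.1]
orientation: [0.795, -0.607, 0.002, -0.012]
force: [-1.4, 5.4, -1.5]
finger_gap: 0.008
```

```bash
python3 plan.py 1.62 1.65; python3 - <<'E'
from h import *
n="wrist"
cm=camera_model(n); im,d=get_image(n); cv2.imwrite(f"pics/{n}7.png",im[100:300])
E
```

```text
now xang->legangle -4.6610096788057565 (mod2pi) 1.6221756283738298 F [-1.41529388  5.37198564 -1.50926747] 5.555293553323611 polar r 95.61598030135808
1.62 [2.4, 1.3, 2.0] 0.002
1.65 [5.2, 1.8, 2.0] -0.028
```

View pics/wrist7.png

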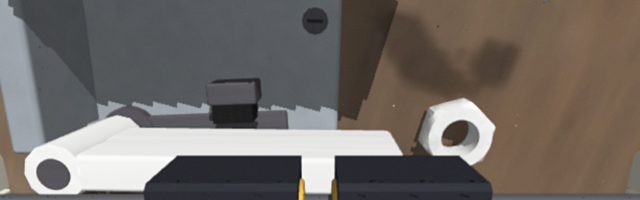

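The wrist view shows the stop at (235,205) almost touching the leg's front face.

Emit:
{"op": "send_rows", "data": {"rows": [[1,0.2,0.5,-0.01],[1.5,0.2,0.5,-0.015],[2,0.3,0.5,-0.02],[2.4,0.3,0.5,-0.025],[2.8,0.4,0.5,-0.03],[3.2,0.5,0.5,-0.035],[3.6,0.6,0.5,-0.04],[4,0.6,0.5,-0.04]]}}

```text
time: 10.62
tool_pos: [488.7, 48.5, 48.5]
orientation: [0.807, -0.59, 0.002, -0.012]
force: [-1.2, 3.4, 2.1]
finger_gap: 0.007
```

```bash
python3 plan.py 1.67
```

```text
now xang->legangle -4.619574205635669 (mod2pi) 1.6636111015439177 F [-1.16314948  3.38654412  2.11247932] 3.580725871022265 polar r 95.42607167471026
1.67 [2.8, 1.6, 1.5] -0.006
```

Emit:
{"op": "send_rows", "data": {"rows": [[1,0.2,0.5,-0.005],[1.4,0.2,0.5,-0.01],[1.8,0.3,0.5,-0.015],[2.2,0.3,0.5,-0.02],[2.6,0.4,0.5,-0.025],[3,0.4,0.5,-0.03],[3.4,0.5,0.5,-0.035],[3.4,0.5,0.5,-0.035]]}}

```text
time: 11.28
tool_pos: [489.2, 45.2, 48.0]
orientation: [0.817, -0.576, 0.002, -0.012]
force: [-2.5, 4.0, 3.5]
finger_gap: 0.002
```

```bash
python3 plan.py 1.7; python3 - <<'E'
from h import *
n="wrist"
cm=camera_model(n); im,d=get_image(n); cv2.imwrite(f"pics/{n}8.png",im[100:300])
E
```

```text
now xang->legangle -4.584238163299341 (mod2pi) 1.698947143880245 F [-2.4755262   4.00458647  3.48048031] 4.707965879831375 polar r 95.26884324761247
1.7 [2.3, 1.6, 0.9] -0.001
```

View pics/wrist8.png

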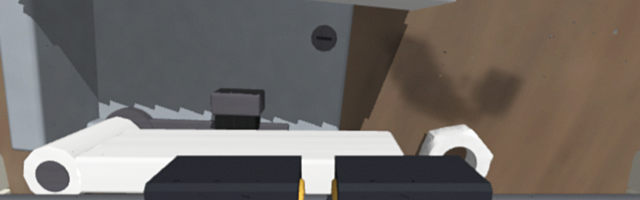

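The wrist view shows the leg's front edge reaching the stop's rubber at (238,220). I'll press on in small steps.

Emit:
{"op": "send_rows", "data": {"rows": [[1,0.2,0,-0.005],[1.4,0.2,0,-0.01],[1.8,0.3,0,-0.015],[2.2,0.3,0,-0.02],[2.6,0.4,0,-0.025],[3,0.4,0,-0.03],[3,0.4,0,-0.03],[3,0.4,0,-0.03]]}}

```text
time: 12.0
tool_pos: [489.7, 42.6, 48.0]
orientation: [0.826, -0.564, 0.002, -0.012]
force: [-4.6, 6.7, 4.7]
finger_gap: 0.008
```

```bash
python3 plan.py 1.73
```

```text
now xang->legangle -4.554840341516296 (mod2pi) 1.7283449656632905 F [-4.6037858   6.72630617  4.71048067] 8.150953219929796 polar r 95.27507919771492
1.73 [2.5, 1.7, 0.9] -0.002
```

Emit:
{"op": "send_rows", "data": {"rows": [[1,0,0,0],[1.3,0,0,0],[1.6,0,0,-0.005],[1.9,0,0,-0.01],[2.2,0,0,-0.01],[2.2,0,0,-0.01],[2.2,0,0,-0.01],[2.2,0,0,-0.01]]}}

```text
time: 12.67
tool_pos: [489.9, 41.3, 48.0]
orientation: [0.828, -0.56, 0.002, -0.013]
force: [-8.1, 11.2, 7.0]
finger_gap: 0.005
```

```bash
python3 plan.py 1.75
```

```text
now xang->legangle -4.545055852546152 (mod2pi) 1.7381294546334338 F [-8.07307057 11.19584599  7.04112472] 13.802950262289546 polar r 95.21889216602487
1.75 [3.1, 1.8, 0.9] -0.012
```

The force rose steeply to about 14 N, past the 10 N mark, so the leg is on the stop. I'll back off gently.

Emit:
{"op": "send_rows", "data": {"rows": [[-1,0,0,0],[-3,0,0,0],[-5,0,0,0],[-7,0,0,0],[-10,0,0,0],[-14,0,0,0],[-20,0,0,0],[-25,0,0,0]]}}

```text
time: 13.33
tool_pos: [480.1, 64.6, 48.1]
orientation: [0.828, -0.56, 0.002, -0.012]
force: [0.2, 0.0, 0.6]
finger_gap: 0.003
```

Emit:
{"op": "send_rows", "data": {"rows": [[-5,0,-5,0],[-5,0,-20,0],[-5,0,-40,0],[-5,0,-60,0],[-5,0,-80,0],[-5,0,-105,0],[-5,0,-130,0],[-5,0,-150,0]]}}

```text
time: 14.0
tool_pos: [475.6, 66.7, 200.4]
orientation: [0.829, -0.56, 0.002, -0.013]
force: [0.7, 0.2, -0.8]
finger_gap: 0.002
```

```bash
python3 - <<'E'
from h import *
s=sensors.read_state(); print(s['tool_pos'],s['orientation'],s['finger_gap'],s['force'],s['joint_positions'])
for n in ["wrist","side"]:
    cm=camera_model(n); im,d=get_image(n); cv2.imwrite(f"pics/{n}9.png",im); np.save(f"pics/{n}9.npy",d); np.save(f"pics/{n}9cm.npy",cm,allow_pickle=True)
    for t in ["rest","rail_top","leg","leg_back","leg_tip","wood_block"]:
        print(n,t,[(round(r['p'],2),np.round(c2w(cm,r['point'])).tolist()) for r in place_of(n,t)[:3]])
E
```

```text
[475.64785337  66.71689515 200.41968645] [ 0.82850806 -0.55982419  0.00226015 -0.01289061] 0.0018670965509023421 [ 0.72151219  0.16766712 -0.80602024] [ 0.54468401  0.05930863 -0.48156825 -0.00792186 -1.00462645 -0.15818585]
wrist rest [(0.97, [579.0, 60.0, -2.0])]
wrist rail_top [(0.56, [530.0, -35.0, 67.0])]
wrist leg []
wrist leg_back [(0.72, [491.0, 42.0, 47.0])]
wrist leg_tip [(0.88, [465.0, 23.0, 61.0])]
wrist wood_block [(0.3, [582.0, 58.0, 2.0])]
side rest [(0.86, [585.0, 60.0, 0.0]), (0.42, [490.0, 36.0, 39.0])]
side rail_top [(0.83, [528.0, -35.0, 64.0])]
side leg [(0.85, [581.0, 54.0, 4.0])]
side leg_back [(0.59, [492.0, 37.0, 40.0])]
side leg_tip [(0.71, [465.0, 23.0, 63.0])]
side wood_block [(0.94, [337.0, -356.0, -1.0]), (0.73, [500.0, 138.0, -1.0]), (0.69, [381.0, 130.0, 4.0])]
```

View pics/wrist9.png

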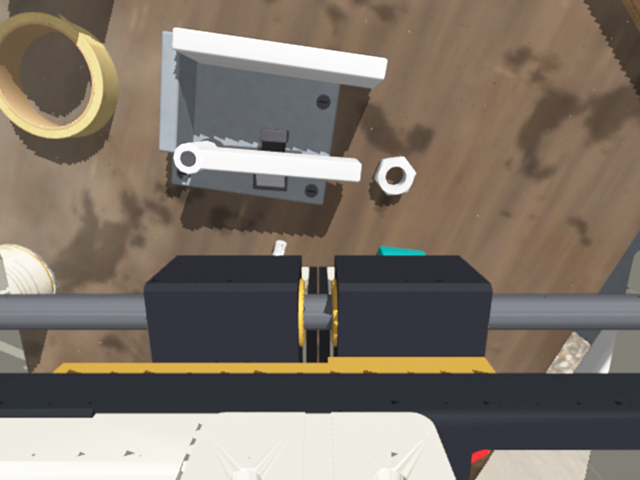

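View pics/side9.png

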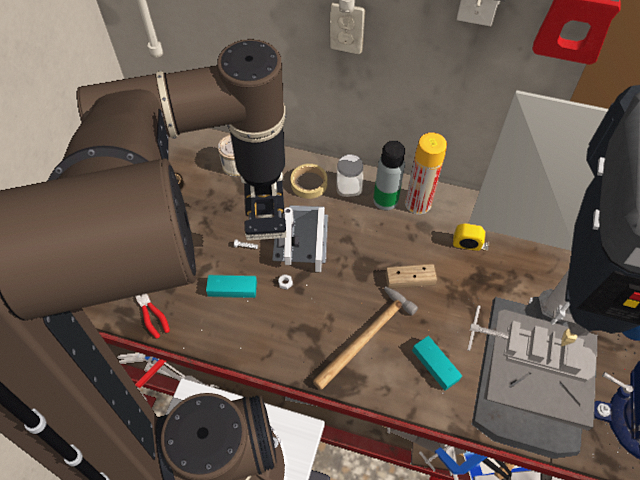

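The leg stayed out: in the wrist view it runs from (188,158) to (360,170), nearly parallel to the rail from (180,40) to (385,70). Next I'll fit the rail and leg tops from wrist depth, and the block from the side camera.

```bash
cat > fit.py <<'E'
from h import *
def cloud(n,k):
    d=np.load(f"pics/{n}{k}.npy"); cm=np.load(f"pics/{n}{k}cm.npy",allow_pickle=True).item()
    v,u=np.mgrid[:480,:640]; K=np.array(cm['mtx']); 
    P=np.stack([(u-K[0,2])/K[0,0]*d,-(v-K[1,2])/K[1,1]*d,-d,np.ones_like(d)],-1)@np.linalg.inv(cm['world_to_cam']).T
    P=P[...,:3]; P[d<=0]=np.nan; return P
def rects(P,z0,z1,x,y,mn=60):
    m=(P[...,2]>z0)&(P[...,2]<z1)&(P[...,0]>x[0])&(P[...,0]<x[1])&(P[...,1]>y[0])&(P[...,1]<y[1])
    n,l,st,c=cv2.connectedComponentsWithStats(m.astype(np.uint8))
    for i in range(1,n):
        if st[i,4]<mn: continue
        q=P[l==i]; r=cv2.minAreaRect(q[:,:2].astype(np.float32))
        # length dir
        b=cv2.boxPoints(r); e=[b[1]-b[0],b[2]-b[1]]; e=max(e,key=np.linalg.norm)
        print(st[i,:4],st[i,4],'c',np.round(r[0],1),'size',np.round(r[1],1),'ang deg',round(np.degrees(np.arctan2(e[1],e[0])),1),'z',np.round(np.percentile(q[:,2],[5,50,95]),1))
E
python3 - <<'E'
from fit import *
P=cloud('wrist',9); rects(P,57,70,(430,640),(-90,120))
print('side'); P=cloud('side',9); rects(P,57,70,(430,640),(-90,120),30)
print('block'); rects(P,24,36,(440,600),(-350,-180)); 
print('all side'); rects(P,8,60,(420,620),(-350,-150))
E
```

```text
[172  28 215  53] 5011 c [545.8 -28.6] size [145.   14.4] ang deg 13.9 z [62.1 64.1 65.4]
[174 143 187  39] 3882 c [528.7  42.1] size [134.9  21.5] ang deg 19.1 z [62.6 64.3 65.5]
side
[283 208  10  51] 298 c [525.9  43.5] size [139.2  21.4] ang deg 14.8 z [59.  63.3 67.2]
[315 208   9  54] 316 c [543.2 -31.1] size [145.8  14. ] ang deg 14.0 z [59.4 63.4 67.5]
block
[386 264  51  22] 800 c [ 519.1 -257.6] size [ 45.2 111.3] ang deg -67.7 z [25.1 29.1 33.2]
all side
[384 264  53  51] 1402 c [ 485.3 -264.8] size [119.7 119.3] ang deg 18.3 z [12.5 26.2 32.7]
```

Emit:
{"op": "send_rows", "data": {"rows": [[25,8,0,0],[57,18,0,0],[89,29,0,0],[121,39,0,0],[153,50,0,0],[185,60,0,0],[220,72,0,0],[246,80,0,0]], "claw": -0.5}}

```text
time: 15.37
tool_pos: [492.9, -194.0, 193.3]
orientation: [0.828, -0.56, 0.002, -0.012]
force: [0.8, 1.6, -0.5]
finger_gap: 0.553
```

```bash
python3 - <<'E'
from fit import *
s=sensors.read_state(); print(s['tool_pos'],s['orientation'],s['finger_gap'],s['dq'].max())
for n in ["wrist"]:
    cm=camera_model(n); im,d=get_image(n); cv2.imwrite(f"pics/{n}10.png",im); np.save(f"pics/{n}10.npy",d); np.save(f"pics/{n}10cm.npy",cm,allow_pickle=True)
    for t in ["wood_block"]:
        print(n,t,[(round(r['p'],2),np.round(c2w(cm,r['point'])).tolist()) for r in place_of(n,t)[:3]])
P=cloud('wrist',10); rects(P,25,36,(420,620),(-380,-150)); rects(P,8,60,(420,620),(-380,-150))
E
```

```text
[ 492.8873415  -194.01371206  193.28806136] [ 0.82824125 -0.5602433   0.00163318 -0.0118834 ] 0.5533278596620943 0.6394869150994275
wrist wood_block [(0.77, [520.0, -258.0, -2.0]), (0.71, [335.0, -349.0, -0.0])]
[290  49  57 148] 7993 c [ 521.7 -255.4] size [ 42.  109.5] ang deg -68.2 z [29.1 30.3 31.6]
[412 132  16  19] 78 c [ 443.1 -274.9] size [15.   7.8] ang deg 88.0 z [25.1 25.5 26.6]
[290  49 145 166] 11583 c [ 488.3 -261.3] size [121.5 118.2] ang deg 14.4 z [16.6 29.9 31.4]
```

View pics/wrist10.png

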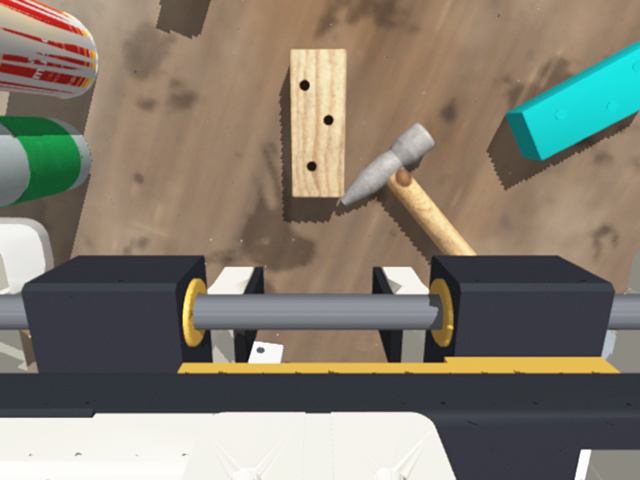

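The wrist view shows the block at (318,123), seen square to the jaws, and the hammer peen close to its near right corner at (343,205). I'll grip 10 mm toward the far end to stay clear of the hammer.

```bash
cat > goto.py <<'E'
from h import *
import sys
from scipy.spatial.transform import Rotation as R
x,y,z,yaw=map(float,sys.argv[1:5])
s=sensors.read_state(); p=s['tool_pos']; M=R.from_quat(s['orientation']).as_matrix()
xa=np.degrees(np.arctan2(M[1,0],M[0,0]))
print(p,'xa',xa,'gap',s['finger_gap']*88,'F',np.round(s['force'],1),'zaxis',np.round(M[:,2],3))
print('shift',np.round(M.T@(np.array([x,y,z])-p),1),'roll',round(-np.radians((yaw-xa+180)%360-180),3))
E
python3 goto.py 525.4 -264.7 80 -68.2;python3 goto.py 525.4 -264.7 28 -68.2
```

```text
[ 492.97568985 -194.83089785  192.79358635] xa -68.32703262418546 gap 56.63581683085742 F [0.9 0.1 0.4] zaxis [ 0.015  0.018 -1.   ]
shift [ 78.1  -2.  112. ] roll -0.002
[ 492.97568985 -194.83089785  192.79358635] xa -68.32703262418546 gap 56.63581683085742 F [0.9 0.1 0.4] zaxis [ 0.015  0.018 -1.   ]
shift [ 78.7  -1.  164. ] roll -0.002
```

Emit:
{"op": "send_rows", "data": {"rows": [[12,0,10,0],[26,-1,25,0],[40,-1,42,0],[54,-1.5,60,0],[66,-2,78,0],[74,-2,95,0],[78,-2,108,0],[78,-2,112,0]], "claw": -0.35}}

```text
time: 16.13
tool_pos: [524.3, -264.5, 77.4]
orientation: [0.827, -0.562, -0.0, -0.011]
force: [-0.1, -0.6, 0.3]
finger_gap: 0.675
```

```bash
python3 goto.py 525.4 -264.7 28 -68.2; python3 - <<'E'
from h import *
n="wrist"
cm=camera_model(n); im,d=get_image(n); cv2.imwrite(f"pics/{n}11.png",im)
E
```

```text
[ 524.32834899 -264.45583631   77.43861983] xa -68.37892406118017 gap 59.37081335767259 F [-0.1 -0.6  0.3] zaxis [ 0.011  0.018 -1.   ]
shift [ 1.3 -0.  49.4] roll -0.003
```

View pics/wrist11.png

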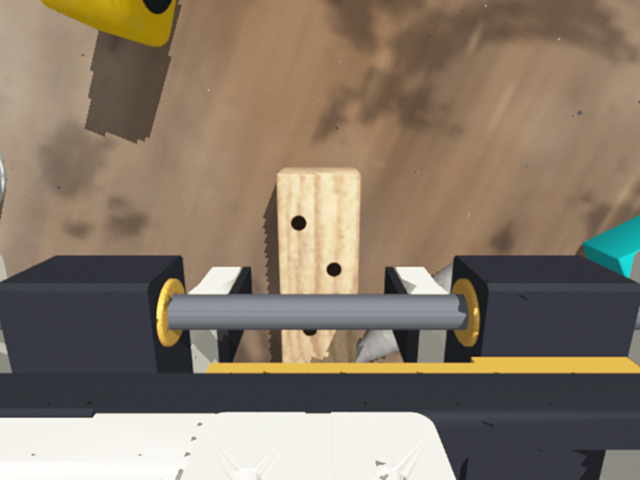

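```bash
python3 - <<'E'
from fit import *
P=cloud('wrist',10).reshape(-1,3)
a=np.radians(-68.3); ex=np.array([np.cos(a),np.sin(a)]); ey=np.array([ex[1],-ex[0]])
for G in ([525.4,-264.7],[529.5,-275]):
  q=P[:,:2]-G; x=q@ex; y=q@ey; z=P[:,2]
  m=(z>7)&(abs(y)<65)&(abs(x)<40)&(y>24)
  for lo in range(24,64,5):
    k=m&(y>=lo)&(y<lo+5)
    if k.any(): print(lo, 'x max',np.percentile(x[k],98).round(1),'zmax',np.percentile(z[k],98).round(1))
  k=(z>7)&(y<-24)&(y>-60)&(abs(x)<30); print('other side',k.sum())
E
```

```text
29 x max -39.4 zmax 262.8
34 x max -39.4 zmax 263.1
39 x max -39.4 zmax 263.0
44 x max -36.8 zmax 262.8
49 x max -33.4 zmax 262.9
54 x max -30.4 zmax 262.4
59 x max -23.1 zmax 262.5
other side 1
49 x max 31.5 zmax 7.9
54 x max -39.9 zmax 14.8
59 x max -31.3 zmax 21.0
other side 1
```

The depth data show the hammer at least 20 mm from the finger footprint. I'll descend and grip.

Emit:
{"op": "send_rows", "data": {"rows": [[1,0,8,0],[1.3,0,17,0],[1.3,0,26,0],[1.3,0,34,0],[1.3,0,41,0],[1.3,0,46,0],[1.3,0,49,0],[1.3,0,49,0]]}}

```text
time: 16.85
tool_pos: [524.9, -264.3, 28.1]
orientation: [0.827, -0.562, -0.001, -0.011]
force: [0.6, -0.3, -1.0]
finger_gap: 0.677
```

Emit:
{"op": "send_rows", "data": {"rows": [[0,0,0,0],[0,0,0,0],[0,0,0,0],[0,0,0,0],[0,0,0,0],[0,0,0,0],[0,0,0,0],[0,0,0,0]], "claw": 1, "squeeze": 25}}

```text
time: 17.52
tool_pos: [525.2, -264.4, 28.4]
orientation: [0.827, -0.562, -0.001, -0.011]
force: [-0.5, 0.7, 3.8]
finger_gap: 0.477
```

Emit:
{"op": "send_rows", "data": {"rows": [[0,0,-5,0],[0,0,-15,0],[0,0,-32,0],[0,0,-52,0],[0,0,-74,0],[0,0,-96,0],[0,0,-115,0],[0,0,-125,0]]}}

```text
time: 18.18
tool_pos: [524.7, -267.1, 156.7]
orientation: [0.827, -0.562, 0.001, -0.011]
force: [0.8, -0.4, -1.4]
finger_gap: 0.476
```

```bash
python3 - <<'E'
from fit import *
from scipy.spatial.transform import Rotation as R
s=sensors.read_state(); M=R.from_quat(s['orientation']).as_matrix(); p=s['tool_pos']
n="wrist"
cm=camera_model(n); im,d=get_image(n); cv2.imwrite(f"pics/{n}12.png",im); np.save(f"pics/{n}12.npy",d); np.save(f"pics/{n}12cm.npy",cm,allow_pickle=True)
P=cloud(n,12); print(p,s['finger_gap'],s['force'])
Q=(P-p)@M
m=(abs(Q[...,1])<19)&(Q[...,0]>14)&(Q[...,0]<80)&(abs(Q[...,2])<40); m[:,:270]=0;m[:,370:]=0;m[255:]=0
q=Q[m]; print(len(q),q.min(0),q.max(0)); A=np.c_[q[:,:2],np.ones(len(q))]; print('plane z=',np.linalg.lstsq(A,q[:,2],rcond=None)[0])
E
python3 goto.py 0 0 0 -76
```

```text
[ 524.6905076  -267.09104161  156.71635918] 0.4757966311375583 [ 0.81877828 -0.44030519 -1.41060271]
7391 [ 20.14980212 -18.9873555   -4.85907857] [45.74296781 18.99168786 25.56942152]
plane z= [  0.27923839  -0.02218533 -10.44877057]
[ 525.2470405  -267.28126777  157.66005088] xa -68.33431383720912 gap 41.885242835416285 F [-0.2 -0.   0.9] zaxis [ 0.016  0.017 -1.   ]
shift [-440.8  392.8  153.7] roll 0.134
```

View pics/wrist12.png

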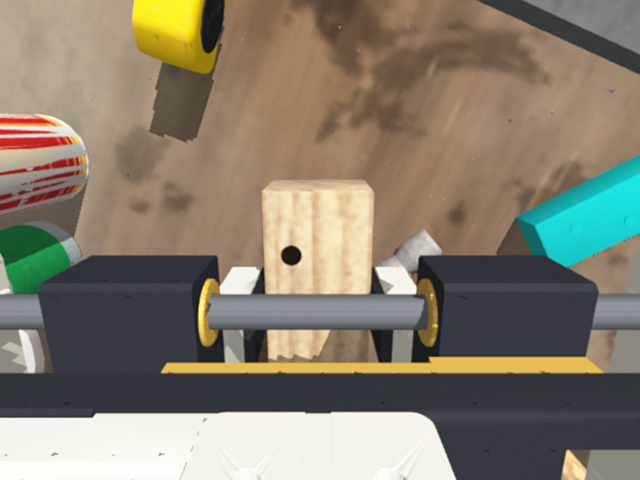

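The wrist view shows the block held square in the jaws, with its far end at (318,185) and the hammer still where it was. I'll check the block's tilt within the grip.

```bash
python3 - <<'E'
from fit import *
from scipy.spatial.transform import Rotation as R
s=sensors.read_state(); M=R.from_quat(s['orientation']).as_matrix(); p=s['tool_pos']
Q=(cloud("wrist",12)-p)@M
m=np.zeros(Q.shape[:2],bool); m[198:250,272:366]=1
q=Q[m&(abs(Q[...,2])<30)]; A=np.c_[q[:,:2],np.ones(len(q))]; c=np.linalg.lstsq(A,q[:,2],rcond=None)[0]; print('z=',c,q.min(0),q.max(0))
n=M@np.array([-c[0],-c[1],1]); print('normal world',n)
E
python3 goto.py 522.5 -5.5 165 -76.1
python3 goto.py 522.5 -5.5 93 -76.1
```

```text
z= [-0.01478511 -0.01472784 -0.96912226] [ 21.54208727 -17.05764892  -3.90225562] [42.06131445 18.35910125  0.82413779]
normal world [ 0.00792262 -0.00226649 -1.00018379]
[ 525.2470405  -267.28126777  157.66005088] xa -68.33431383720912 gap 41.885242835416285 F [-0.2 -0.   0.9] zaxis [ 0.016  0.017 -1.   ]
shift [-244.4  -94.2   -3. ] roll 0.136
[ 525.2470405  -267.28126777  157.66005088] xa -68.33431383720912 gap 41.885242835416285 F [-0.2 -0.   0.9] zaxis [ 0.016  0.017 -1.   ]
shift [-243.7  -92.6   69. ] roll 0.136
```

Emit:
{"op": "send_rows", "data": {"rows": [[-20,-8,0,0.02],[-52,-20,0,0.04],[-86,-33,0,0.06],[-120,-46,0,0.08],[-154,-59,0,0.1],[-188,-73,0,0.12],[-222,-86,0,0.136],[-243,-96,0,0.136]]}}

```text
time: 18.9
tool_pos: [523.8, -3.4, 161.5]
orientation: [0.787, -0.617, 0.001, -0.012]
force: [-0.6, -0.2, -0.8]
finger_gap: 0.476
```

```bash
python3 goto.py 527.2 -5.3 100 -76.1; python3 - <<'E'
from fit import *
for n in ["side","wrist"]:
    cm=camera_model(n); im,d=get_image(n); cv2.imwrite(f"pics/{n}13.png",im); np.save(f"pics/{n}13.npy",d); np.save(f"pics/{n}13cm.npy",cm,allow_pickle=True)
E
```

```text
[523.81758039  -3.43504483 161.52348316] xa -76.13173152244575 gap 41.85457470731948 F [-0.6 -0.2 -0.8] zaxis [ 0.015  0.017 -1.   ]
shift [ 3.4 -1.7 61.5] roll -0.001
```

View pics/side13.png

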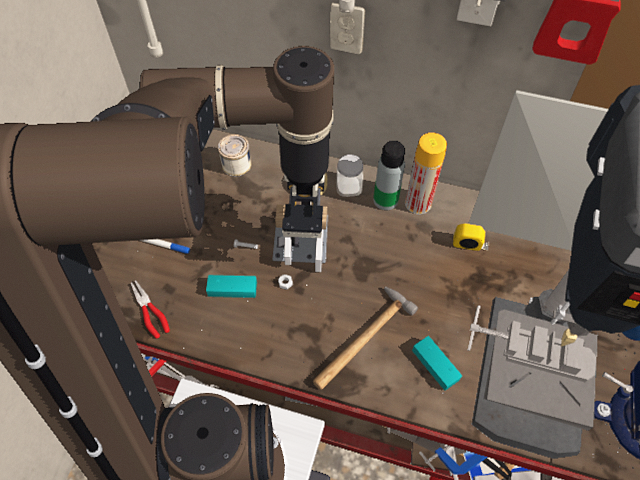

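View pics/wrist13.png

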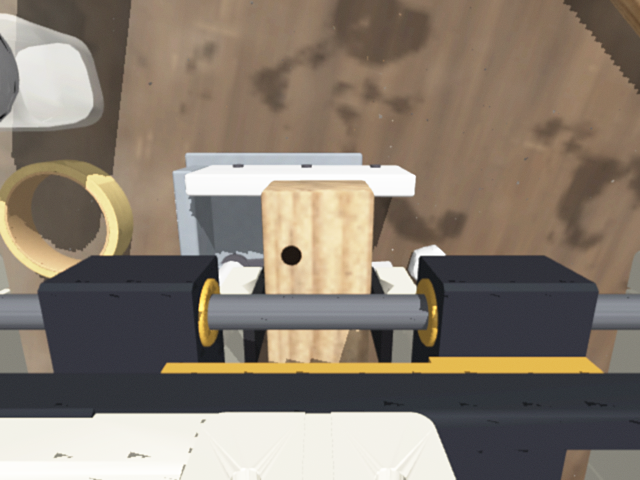

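The wrist view shows the block square to the rail at (300,182), with its far end over the rail. In the side view nothing else has moved. I'll lower it to a few mm above the rest.

Emit:
{"op": "send_rows", "data": {"rows": [[1,-0.5,7,0],[2,-1,16,0],[3,-1.5,25,0],[3.4,-1.7,34,0],[3.4,-1.7,43,0],[3.4,-1.7,51,0],[3.4,-1.7,58,0],[3.4,-1.7,61,0]]}}

```text
time: 19.67
tool_pos: [527.5, -5.3, 99.1]
orientation: [0.788, -0.615, 0.0, -0.011]
force: [-0.1, -0.5, -0.6]
finger_gap: 0.475
```

```bash
python3 goto.py 527.2 -5.3 93 -76.1; python3 - <<'E'
from fit import *
P=cloud("wrist",13); rects(P,58,70,(430,640),(-90,120))
n="wrist"
cm=camera_model(n); im,d=get_image(n); cv2.imwrite(f"pics/{n}14.png",im);np.save(f"pics/{n}14.npy",d); np.save(f"pics/{n}14cm.npy",cm,allow_pickle=True)
P=cloud("wrist",14); rects(P,58,70,(430,640),(-90,120));rects(P,92,110,(430,640),(-90,120))
E
```

```text
[527.48463041  -5.31413735  99.12592898] xa -75.96301558477539 gap 41.797911791669726 F [-0.1 -0.5 -0.6] zaxis [ 0.014  0.017 -1.   ]
shift [-0.   0.4  6.1] roll 0.002
[185 173 230  23] 3540 c [545.7 -29.1] size [144.8  14.3] ang deg 14.3 z [61.2 64.1 65.4]
[141 197 121  32] 3561 c [588.1 -18.6] size [57.1 14.5] ang deg 13.3 z [61.9 64.2 65.4]
[373 198  75  32] 2204 c [492.5 -42.2] size [35.  14.2] ang deg 13.0 z [62.2 64.2 65.3]
[368 332  10  30] 168 c [490.   31.3] size [ 4.8 14.4] ang deg -68.9 z [61.4 64.3 65.2]
[257 337  11  26] 181 c [543.7  47.6] size [12.3  5.1] ang deg 89.6 z [60.8 64.3 65.3]
[220 186 196 108] 13267 c [533.5 -29.3] size [74.2 41.7] ang deg 14.5 z [ 97.7 101.  102.6]
[267 330 102  33] 3326 c [522.8  13.5] size [42.1 16.5] ang deg 14.7 z [100.2 101.1 102. ]
```

View pics/wrist14.png

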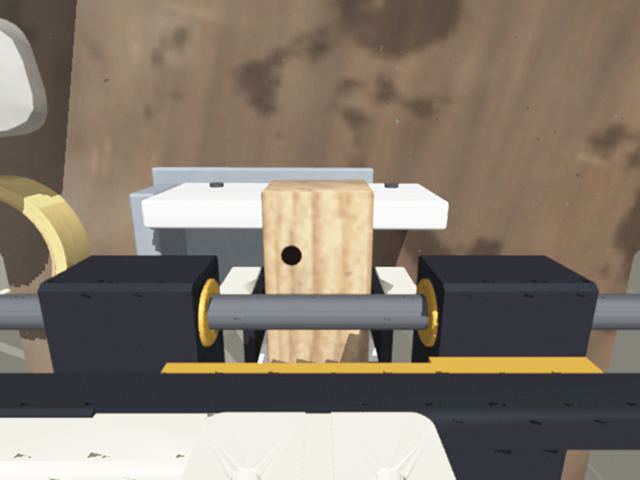

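The wrist view shows the block crossing the rail, with its far end at (318,185). Its top is at z=101, so the underside is about 7 mm above the rest.

Emit:
{"op": "send_rows", "data": {"rows": [[0,0.3,1,0],[0,0.3,2,0],[0,0.3,3,0],[0,0.3,4,0],[0,0.3,5,0],[0,0.3,5.5,0],[0,0.3,6,0],[0,0.3,6,0]]}}

```text
time: 20.38
tool_pos: [527.2, -5.2, 93.1]
orientation: [0.788, -0.615, 0.0, -0.011]
force: [0.2, 0.5, -2.2]
finger_gap: 0.48
```

Emit:
{"op": "send_rows", "data": {"rows": [[0,0,0.3,0],[0,0,0.6,0],[0,0,0.9,0],[0,0,1.2,0],[0,0,1.2,0],[0,0,1.2,0],[0,0,1.2,0],[0,0,1.2,0]]}}

```text
time: 21.05
tool_pos: [527.3, -5.1, 92.4]
orientation: [0.788, -0.615, 0.0, -0.011]
force: [-2.0, 0.2, 4.9]
finger_gap: 0.478
```

Contact at about 6 N and the expected height. Releasing.

Emit:
{"op": "send_rows", "data": {"rows": [[0,0,0,0],[0,0,0,0],[0,0,0,0],[0,0,0,0],[0,0,0,0],[0,0,0,0],[0,0,0,0],[0,0,0,0]], "claw": -0.4}}

```text
time: 21.72
tool_pos: [527.3, -5.2, 92.3]
orientation: [0.788, -0.615, 0.0, -0.011]
force: [-0.0, -0.7, -0.5]
finger_gap: 0.698
```

Emit:
{"op": "send_rows", "data": {"rows": [[0,0,-4,0],[0,0,-12,0],[0,0,-25,0],[0,0,-42,0],[0,0,-60,0],[0,0,-80,0],[0,0,-100,0],[0,0,-120,0]]}}

```text
time: 22.38
tool_pos: [525.5, -7.3, 214.2]
orientation: [0.788, -0.615, 0.001, -0.011]
force: [0.3, 0.1, 0.1]
finger_gap: 0.7
```

Emit:
{"op": "send_rows", "data": {"rows": [[-10,0,0,0],[-25,0,0,0],[-40,0,0,0],[-55,0,0,0],[-70,0,0,0],[-85,0,0,0],[-95,0,0,0],[-100,0,0,0]]}}

```text
time: 23.05
tool_pos: [500.9, 90.8, 215.9]
orientation: [0.789, -0.615, 0.001, -0.012]
force: [0.1, -0.3, -1.1]
finger_gap: 0.697
```

```bash
python3 - <<'E'
from fit import *
s=sensors.read_state(); print(s['tool_pos'],s['time'])
for n in ["side","wrist"]:
    cm=camera_model(n); im,d=get_image(n); cv2.imwrite(f"pics/{n}15.png",im); np.save(f"pics/{n}15.npy",d); np.save(f"pics/{n}15cm.npy",cm,allow_pickle=True)
    for t in ["rail_top","leg_tip","wood_block","nut","bolt","marker","tape_measure"]:
        print(n,t,[(round(r['p'],2),np.round(c2w(cm,r['point'])).tolist()) for r in place_of(n,t)[:3]])
P=cloud("wrist",15); rects(P,58,70,(430,640),(-90,120));rects(P,86,110,(430,640),(-90,120))
m=(P[...,2]>86)&(P[...,2]<100)&(P[...,0]>450)&(P[...,0]<620)&(P[...,1]>-80)&(P[...,1]<80); q=P[m]
print(len(q),np.linalg.lstsq(np.c_[q[:,:2]-[525,4],np.ones(len(q))],q[:,2],rcond=None)[0])
E
```

```text
[500.88796319  90.83250944 215.90857455] 23.05
side rail_top [(0.84, [528.0, -35.0, 66.0])]
side leg_tip [(0.53, [460.0, 21.0, 63.0])]
side wood_block [(0.96, [527.0, 4.0, 67.0]), (0.79, [335.0, -357.0, 1.0]), (0.75, [382.0, 127.0, 3.0])]
side nut [(0.52, [430.0, 19.0, 1.0])]
side bolt [(0.5, [498.0, 138.0, -2.0])]
side marker []
side tape_measure [(0.55, [658.0, -379.0, 0.0])]
wrist rail_top []
wrist leg_tip [(0.63, [462.0, 21.0, 64.0]), (0.57, [492.0, 37.0, 48.0])]
wrist wood_block [(0.85, [522.0, 5.0, 62.0])]
wrist nut [(0.56, [428.0, 20.0, -0.0])]
wrist bolt [(0.8, [497.0, 140.0, -1.0])]
wrist marker []
wrist tape_measure []
[198  30  86  24] 1909 c [587. -18.] size [61.1 14.5] ang deg 14.9 z [61.9 64.1 65.4]
[351  30  54  24] 1224 c [493.6 -41.4] size [37.4 14.3] ang deg 13.7 z [62.  64.1 65.4]
[349 135  43  21] 814 c [478.9  28.4] size [31.8 14. ] ang deg 17.3 z [62.7 64.2 65.4]
[212 139  75  30] 1554 c [565.7  57.2] size [56.5 21.7] ang deg 12.1 z [62.9 64.3 65.6]
[283   0  68 178] 11451 c [525.    4.6] size [ 42.2 108.7] ang deg -75.7 z [93.  94.3 95.5]
11451 [5.57106024e-04 7.72624554e-04 9.42673035e+01]
```

View pics/wrist15.png

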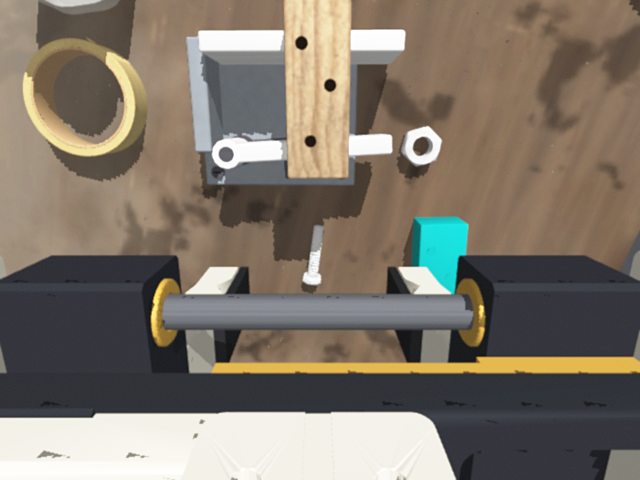

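View pics/side15.png

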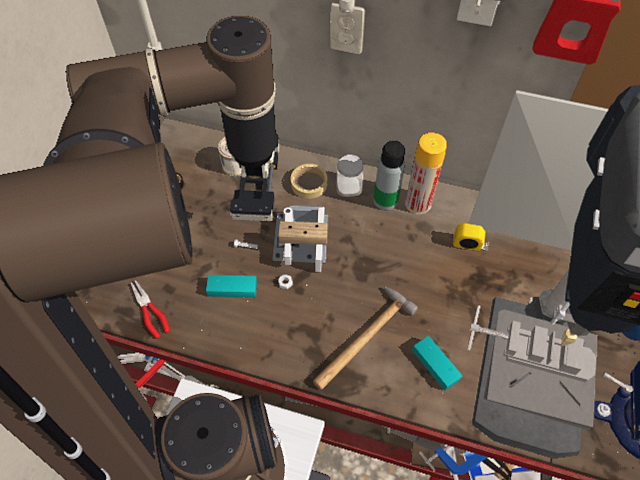

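The wrist view shows the block lying across the rail at (300,45) and the leg at (300,150). Its top is level at 94.3 mm (64 + 30), the leg is held out, and the bystanders are in place.

```bash
python3 -c "
from h import *
print(order.job_done())"
```

```text
the job is handed in; nothing more can be done
None
```

The work rest is set up and the beech block lies across it. The job was handed in at about 24 s of the 72 s allowed; the hand-in reports no verdict.

- **Leg:** I pushed it round with the closed fingers to the rubber stop. The highest force in the readings taken after each move was about 14 N sideways (15.5 N in total), under the 20 N limit. When I let go it stayed out by itself, about 0.06 rad past parallel with the rail.
- **Block:** I gripped it clear of the nearby hammer and set it down with about 6 N. In the last wrist depth picture its top was at 94.3 mm, which matches the 64 mm supports plus the 30 mm block. It was level to within 0.001 and overlapped both the rail and the leg.
- **Other things:** the nut, bolt and tape measure were measured again within about 5 mm of where they were first seen, which is about the networks' accuracy. The hammer and turquoise blocks looked unmoved. The marker was hidden by the arm in the last pictures, so I could not confirm it; the robot never came near it.
- **Tool tilt:** the tool picked up a tilt of about 1.5° while pushing the leg and kept it. The block still lay flat after release.

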